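# Zero block home, then hold the coating gauge on the marked spot

### The job

The coating-thickness gauge has just been zeroed: first put the loose steel reference block with two dots flat and fully down in its own well of the rack (the well whose label has two dots) and let it go. Then take the gauge from its stand and hold it square to the tilted white test plate, its sprung tip on the centre of the ringed cross and pressed in gently, about half of its travel (roughly 3 N). Finish still holding it there; do not change the plate's tilt, and leave everything else where it is.

Things in the scene. Friction and masses are not known exactly. Their poses are not given: they have to be found in the camera images.
- block_center (a point): centre of the loose steel reference block lying on the bench: 40 mm (its x) by 25 mm (its y) by 24 mm high, 180 g, two black dots in a line along x on its top. Origin at its centre, 12 mm above its underside; z up
- nest2: the block's own well: one of three fixed grey trays, order varying, on a black rack plate 6 mm thick. Tray 76 mm (x) by 50 (y) by 10 high, recess 44 (x) by 29 (y), 6 mm deep: 2 mm clear all round the block. White label strip with two dots along its -x edge. Origin: centre of its underside, z up. Block home: centre 16 mm above the origin, its x along the well's x, either way round
- nest2_well (a point): point at the centre of the recess floor of the two-dot well, 4 mm above the tray's origin; same axes
- nest1: the one-dot well tray: as the two-dot one but the recess is 34 mm long; it holds a smaller block. Not to be used. Origin: centre of its underside
- nest3: the three-dot well tray: as the two-dot one but the recess is 54 mm long, empty (its block is in use on the microscope). Not to be used. Origin: centre of its underside
- gauge: the pen gauge, a grey bar 26 mm by 26 mm by 110 mm, about 150 g with its tip, a dark screen near the top of its -x face. Starts upright in its stand. Origin: centre of its flat foot; z runs up along the bar, away from the tip
- gauge_mid (a point): centre of the gauge's bar, 55 mm above its foot along z; same axes as the gauge. The stand hides the lowest 28 mm of the bar (82 mm are clear), so take it by the upper part, e.g. 70 mm above its foot, across the two y faces
- gauge_tip (a point): outermost point of the gauge's sprung steel tip (9 mm wide, round end), on the bar's axis 14 mm below the foot when free; it moves into the bar as it is pressed. Axes as the gauge
- plunger (a joint): how far the tip is pressed in: 0 free, up to 0.010 m fully in. Spring of 0.6 N per mm with 0.3 N preload, so 5 mm takes about 3.3 N
- stand: fixed black stand for the gauge: foot plate 70 mm square, square socket 40 mm outside, 30 mm inside, its rim 50 mm above the bench; the gauge's foot rests on ledges 22 mm above the bench, its tip hanging free between them. Lift the gauge straight up by 45 mm or more to clear it. Origin: centre of its underside
- spot (a point): centre of the ringed cross (ring 20 mm across) on the white test plate (92 mm square) of the tilting stage. The point turns with the plate: its z is the plate's outward normal, its x points uphill in the plate, away from the robot. The plate leans 0.15 to 0.40 rad towards the robot side
- panel: the hinged plate of the stage, held by a stiff friction hinge (3 N m) that does not yield to a light push, 114 mm (x) by 118 mm (y), 11 mm thick with the white test plate on it. Origin: middle of the underside of its lower (hinge) edge; z is its outward normal, and the marked spot lies 57 mm along x and 11 mm along z
- jar_center (a point): bystander: lidded jar, 48 mm across, 65 mm high; point 32 mm up
- dish_center (a point): bystander: shallow glass dish, 90 mm across, 16 mm high; point 8 mm up
- beaker_center (a point): bystander: glass beaker, 70 mm across, 85 mm high; point 42 mm up
- slidebox_center (a point): bystander: open wooden slide box, 70 mm (x) by 110 mm (y) by 35 mm high; point 17 mm up
- marker_center (a point): bystander: marker pen lying along its x, about 135 mm long, 13 mm thick; point 60 mm from its thin end, on its axis
- objective_center (a point): bystander: steel microscope objective standing, 30 mm across, 42 mm high; point half-way up
- small_block_center (a point): bystander: one-dot steel block, 30 by 25 by 24 mm, stored in the one-dot well; point at its centre
- block: the reference block, origin at the centre of its underside; otherwise as point block_center
There are look-alikes about, which are no part of the job. Several things have the shape of the gauge; the one meant has the colours described above. What is shaped like the block but yellow is not meant.

How it is judged (in metres and radians):
On the way, in this order (a step that is already met when the one before it is completed fails the run):
1. the two-dot block lies flat and fully down in the two-dot well, let go, the gauge still in its stand (horizontal distance between block_center and nest2_well below 0.004 m and z of block_center in the frame of nest2 below 0.0185 m and angle between the x axis of block_center and the x axis of nest2, either way round below 0.12 rad and angle between block_center's own z axis and vertical below 0.08 rad and contact force between the fingers and block below 0.05 N and z of gauge_mid in the frame of stand below 0.1 m and horizontal distance between gauge_mid and stand below 0.02 m), for 0.2 s.
2. the gauge is lifted clear of its stand in the gripper (z of gauge_mid in the frame of stand above 0.12 m and contact force between the fingers and gauge above 0.5 N), for 0.1 s.
At the end, for the whole second after the job is handed in: Block flat, fully down in the two-dot well (within 4 mm, 0.12 rad). Gripper still holds the gauge at rest, its axis within 0.13 rad of the plate normal, its tip within 7 mm of the cross centre, pressed in 1.5 to 8.5 mm with 1 to 5.7 N (horizontal distance between block_center and nest2_well below 0.004 m and z of block_center in the frame of nest2 below 0.0185 m and angle between the x axis of block_center and the x axis of nest2, either way round below 0.12 rad and angle between block_center's own z axis and vertical below 0.08 rad and linear speed of each of block, gauge below 0.02 m/s and distance between gauge_tip and spot below 0.007 m and angle between the z axis of gauge and the z axis of spot, either way round below 0.13 rad and contact force between gauge and panel between 1 and 5.7 N and value of joint plunger between 0.0015 and 0.0085 m and contact force between the fingers and gauge above 0.5 N); the arm keeps its last pose, push and grip.
It fails at once if the tip or gauge is pushed on the plate with more than 15 N (contact force between gauge and panel above 15 N).
It fails at once if the plate's tilt is changed (the marked spot moves more than 6 mm) (distance of spot from where it was at the start of the episode above 0.006 m).
It fails at once if something else is moved: a bystander shifts by more than 25 mm (distance of any of jar_center, dish_center, beaker_center, slidebox_center, marker_center, objective_center, small_block_center from where it was at the start of the episode above 0.025 m).
It also fails if it takes over 62 s, if anything falls off the work surface, if the arm or the gripper's body presses on something with over 40 N, if the wrist force passes 120 N, or if a joint passes its speed limit or range.

### The arm

A 6-joint arm with a two-finger parallel gripper is mounted at the origin on the work surface. World frame = base frame: x ahead of the robot, y to its left, z up, the work surface at z = 0. Lengths are in mm, angles in rad, forces in N, time in s.
With the tool pointing down it reaches from about 275 to 750 mm from the base axis. Payload 10.2 kg.
Tool frame: the origin (TCP) lies between the finger pads; the fingertips stand 17 mm ahead of it and the grasp point (between the pads) lies 2 mm behind it; z points along the fingers, y is the line along which they close (so a half turn about z gives the same grasp; the last joint's range is limited). The gripper opens to 85 mm and grips with 20 to 120 N. Pads are 22 mm wide; open, the fingers measure 114 mm over their backs; the gripper's body (76 mm by 85 mm) begins 54 mm behind the grasp point. The pads swing forward as they close: fully open they stand 13 mm farther back than shut.
Start: joints at [0.965, 0.313, 1.498, -0, 1.331, -0.223], TCP at [196.111, 487.003, 248.294] pointing down, gripper open.
Joint ranges: [-2.94, 2.94], [-0.97, 2.17], [0.19, 2.56], [-1.23, 4.37], [0.02, 3.11], [-2.88, 2.88]. Speed limits (rad/s): [2.39, 2.39, 3.01, 3.14, 3.14, 3.14].

### API

Orientations are given as a unit quaternion [w, x, y, z].
In Python, from rig import * gives the robot as it stands.
- The arm moves only by the tool step_arm, never from a script. Its argument "commands" is text: rows parted by semicolons, each of 7 numbers parted by spaces: the opening, from 0 (shut) to 1 (fully open), then the shift along the tool's x, y, z in cm, then the turn, a rotation vector about the tool's x, y, z in rad. In form: hand x y z rx ry rz; .... A call has 1 to 20 rows; each row is the pose to reach, as a shift and turn from the pose commanded when the call began, along the tool's axes at that moment; what a row does not reach only later rows make up. A row lasts 1/12 s, in which the tool goes at most 41.7 mm and 7.16 degrees, less where a joint would pass 70% of its speed; a pose out of reach is approached as far as the arm can. A call with a gripper value outside its range is refused whole. The fingers move at their own pace and stop on an object; "newtons" is the grip in N (left out, the last holds). Time passes only in rows, so rows that repeat a pose let the fingers close. It gives the time, the measured TCP pose, the force, the opening and the grip force at its end, in the units of the state.
- sense(): the state, without advancing time (a new reading comes with each control period).
- capture(name): name is "side" or "top" or "wrist"; returns the picture (420x560x3 uint8, red, green, blue); there is no depth.
- camera_model(name): a dict with "mtx" (3x3 intrinsics, pixels), "k1" (the pictures are not rectified: a ray, as slopes to the right and down, at radius r is drawn at 1 + k1 r^2 times it, then the intrinsics apply), "eye" and "rotation" of the camera in the world. Camera axes: x right, y down, z forward; pixel columns grow to the right and rows downward; lengths in mm; the calibration is good to about 2 mm. A picture is of the moment at which its call begins: read the wrist's pose just before it. camera_model takes no time and is no camera call; for the wrist camera it gives the pose at the moment of the call.
- finish_job(): hands the job in; it is judged then, once.
Trained networks look in the newest picture that a camera, given by its name, has taken for a name from the list of things; names that differ only in an ending like _2 or _b are one class to them, and where a whole thing is asked for, a point or a joint stands for the part that bears it (a point fixed in the world has none). Each returns a list of dicts, best first, with "score" (0 to 1); they miss things now and then, are a little off and sometimes report something else, mostly with a low value. They report only what shows in the picture. A call takes as long as a camera call. They do not tell look-alikes from the thing itself.
- search_frame(camera, label): "rect" ([centre column, centre row, width, height] in pixels, round what is visible of it).
- trace(camera, label): "mask" (420x560 bool, what is visible of it) and "rect" ([centre column, centre row, width, height] in pixels, round what is visible of it).
- spot_point(camera, label): "xy" ([column, row] in pixels: a listed point, or the origin of a listed thing).
The state is a dict: "time_s": time; "joints": joint angles; "dq": joint speeds; "tau": joint torques, N m; "eef_pos": TCP position; "ee_rot": TCP orientation; "force": force on the tool from outside, world axes, zero at the start; "wrist_torque": the same for the moment, N m; "grip_width": opening from 0.0 (shut) to 1.0 (fully open); "grip_force": force on a finger pad.
Only numpy, scipy, OpenCV 4.12 (cv2) and the standard library are available. Lean on these libraries where they do the work, as an engineer would, in place of code of your own. Each camera call takes 0.05 s, during which the arm holds its last target. There are 200 camera calls.

## Working session

There is one attempt and no reset: what is moved stays moved. The work goes in short steps, Python scripts to look and compute and a tool call to move; the robot and the scene stay as the last step left them, time stands still between calls to the robot, and variables do not carry over. Pictures are saved under pics/ and viewed, at most 10 in all, crops included, and the job is handed in when it is done.

Besides the shell and the picture viewer there is one more tool, called after ">>>" by a JSON object that holds its "name" and its "arguments", one argument or row to a line. step_arm: Moves the arm, as the interface text tells. Its arguments: {"type":"object","properties":{"commands":{"type":"string"},"newtons":{"type":"number"}},"required":["commands"]}

```bash
mkdir -p pics; ls
cat > h.py <<'E'
from rig import *
import numpy as np, cv2
from scipy.spatial.transform import Rotation as R
def save(n,f):
    im=capture(n); cv2.imwrite('pics/'+f,im[:,:,::-1]); return im
def ray(n,px,cm=None):
    c=cm or camera_model(n); K=np.array(c['mtx'],float)
    d=np.linalg.inv(K)@[px[0],px[1],1.]; s=d[:2].copy(); u=s.copy()
    for _ in range(20): u=s/(1+c['k1']*(u@u))
    v=np.array(c['rotation'],float)@[u[0],u[1],1]
    return np.array(c['eye'],float),v/np.linalg.norm(v)
def onz(n,px,z,cm=None):
    e,v=ray(n,px,cm); return e+v*(z-e[2])/v[2]
def proj(n,P,cm=None):
    c=cm or camera_model(n); q=np.array(c['rotation']).T@(np.array(P,float)-np.array(c['eye'])); s=q[:2]/q[2]
    s=s*(1+c['k1']*(s@s)); return (np.array(c['mtx'])@[s[0],s[1],1])[:2]
def tri(a):
    A=np.zeros((3,3));b=np.zeros(3)
    for e,v in a:
        M=np.eye(3)-np.outer(v,v);A+=M;b+=M@e
    return np.linalg.solve(A,b)
def rotv():
    q=sense()['ee_rot']; return R.from_quat([q[1],q[2],q[3],q[0]])
def delta(pos,rot=None):
    "cm shift and rotvec in the tool frame"
    s=sense();r=rotv();d=r.inv().apply(np.array(pos)-np.array(s['eef_pos']))/10
    return d.round(2),((r.inv()*rot).as_rotvec().round(3) if rot is not None else None)
E
python3 - <<'E'
from h import *
np.set_printoptions(precision=3,suppress=True)
for n in('top','side'):
    save(n,n+'0.png'); print(n,camera_model(n))
    for l in('block_center','nest2','nest2_well','nest1','nest3','gauge_mid','gauge_tip','stand','spot','panel'):
        print(l,[(np.round(d['score'],2),np.round(d['xy'],1).tolist()) for d in spot_point(n,l)[:4]])
print(sense())
E
```

```text
pics
top {'mtx': array([[429.252,   0.   , 272.693],
       [  0.   , 429.252, 213.35 ],
       [  0.   ,   0.   ,   1.   ]]), 'k1': -0.03430578832675188, 'eye': array([372.949,  11.014, 995.472]), 'rotation': array([-0.062,  0.714, -0.694,  0.066])}
block_center [(np.float64(0.64), [236.5, 244.6]), (np.float64(0.54), [270.3, 265.5])]
nest2 [(np.float64(0.84), [190.5, 213.5]), (np.float64(0.73), [113.5, 222.1]), (np.float64(0.66), [153.7, 218.3]), (np.float64(0.31), [304.6, 187.7])]
nest2_well [(np.float64(0.85), [188.6, 212.8])]
nest1 [(np.float64(0.84), [190.5, 213.5]), (np.float64(0.73), [113.5, 222.1]), (np.float64(0.66), [153.7, 218.3]), (np.float64(0.31), [304.6, 187.7])]
nest3 [(np.float64(0.84), [190.5, 213.5]), (np.float64(0.73), [113.5, 222.1]), (np.float64(0.66), [153.7, 218.3]), (np.float64(0.31), [304.6, 187.7])]
gauge_mid [(np.float64(0.73), [431.5, 214.7]), (np.float64(0.63), [434.1, 261.9])]
gauge_tip [(np.float64(0.49), [377.0, 127.5])]
stand []
spot [(np.float64(0.93), [305.4, 187.9]), (np.float64(0.45), [249.5, 139.4])]
panel [(np.float64(0.89), [301.8, 217.3])]
si
[... 846 characters left out ...]
np.float64(0.88), [261.6, 379.5])]
gauge_tip [(np.float64(0.33), [259.0, 173.9])]
stand [(np.float64(0.96), [315.4, 376.9])]
spot [(np.float64(0.59), [310.0, 246.8]), (np.float64(0.55), [313.9, 371.6])]
panel [(np.float64(0.86), [284.9, 258.2])]
{'time_s': 1.1, 'joints': array([ 0.965,  0.313,  1.498, -0.   ,  1.331, -0.223]), 'dq': array([-0.001, -0.   ,  0.002,  0.001, -0.002, -0.001]), 'tau': array([  0.003, -41.217, -25.991,   0.   ,   0.   ,   0.   ]), 'eef_pos': array([196.12 , 486.989, 248.288]), 'ee_rot': array([-0.   ,  0.19 ,  0.982, -0.   ]), 'force': array([-0.157,  0.029,  0.532]), 'wrist_torque': array([0.004, 0.021, 0.017]), 'grip_force': 0.0, 'grip_width': 1.0005075079570624}
```

```bash
sed -i "s/v=np.array(c\['rotation'\],float)@/v=qm(c['rotation'])@/; s/q=np.array(c\['rotation'\]).T@/q=qm(c['rotation']).T@/" h.py
sed -i "3a def qm(q): return R.from_quat([q[1],q[2],q[3],q[0]]).as_matrix()" h.py
python3 -c "
import cv2
for n in('top','side'):
    cv2.imwrite('pics/%s0b.png'%n,cv2.resize(cv2.imread('pics/%s0.png'%n),(800,600),interpolation=cv2.INTER_CUBIC))
from h import *
print(onz('top',[188.6,212.8],10),onz('top',[236.5,244.6],12),onz('top',[270.3,265.5],12))"
```

```text
[549.01750092 203.5252121   10.        ] [477.6591057   88.46939296  12.        ] [432.08096346   9.47276557  12.        ]
```

View pics/top0b.png

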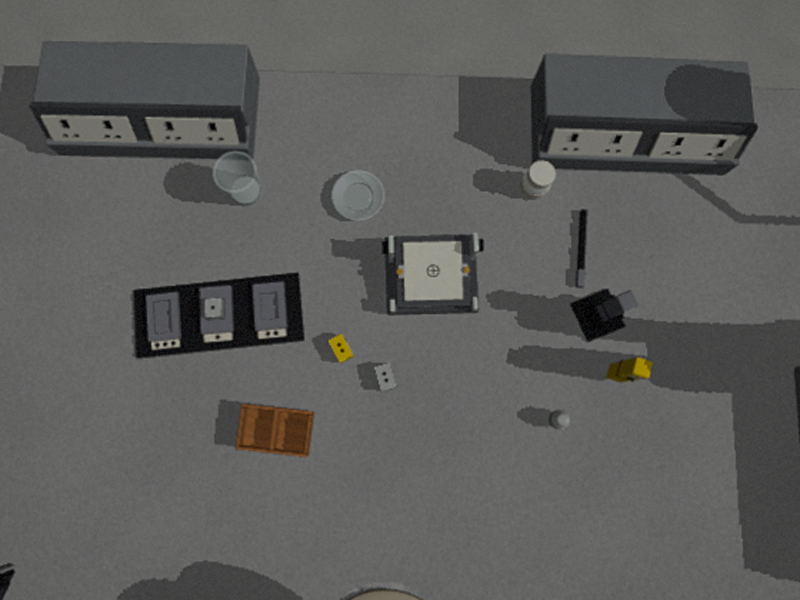

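View pics/side0b.png

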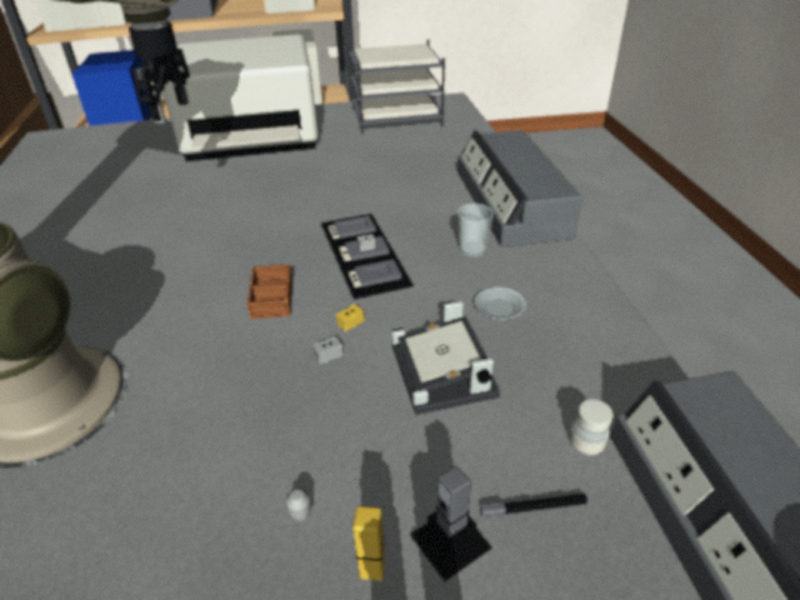

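Top view: the grey two-dot block is at about (269,263) px and the two-dot well is the rightmost tray, about (189,215). The middle tray holds the one-dot block and the left one is the three-dot tray. The gauge is in the black stand at about (425,215), with the yellow decoy beside it. The ringed cross is at about (304,189). The side view agrees.

Run:
```python
from h import *
np.set_printoptions(precision=3,suppress=True)
T=camera_model('top');S=camera_model('side')
def t(a,b): 
    p=tri([ray('top',a,T),ray('side',b,S)]); return p, proj('top',p,T)-a, proj('side',p,S)-b
print('block',t([270.3,265.5],[231.4,243.8]))
print('well',t([188.6,212.8],[268.4,191.8]))
print('gmid',t([431.5,214.7],[315.3,355.9]))
print('spot',t([305.4,187.9],[310,246.8]))
print('panel',t([301.8,217.3],[284.9,258.2]))
print('stand',onz('side',[315.4,376.9],0,S))
im=cv2.imread('pics/top0.png')
# block top-face yaw from mask
g=cv2.cvtColor(im,cv2.COLOR_BGR2GRAY); print(g[263,269],g[280,300])
m=np.zeros_like(g); m[245:285,250:290]=(g[245:285,250:290]>110)
pts=np.argwhere(m)[:,::-1]; print(len(pts))
W=np.array([onz('top',p,24,T)[:2] for p in pts]).astype(np.float32)
print(cv2.minAreaRect(W))
capture('top')
for d in trace('top','nest2')[:3]:
    pts=np.argwhere(d['mask'])[:,::-1]; W=np.array([onz('top',p,14,T)[:2] for p in pts]).astype(np.float32); print(d['score'],cv2.minAreaRect(W))
print(R.from_matrix(qm(sense()['ee_rot'])).as_matrix(), camera_model('wrist'))
```

```text
block (array([435.593,   9.681,  17.537]), array([-0.04 , -1.704]), array([-1.67 ,  0.369]))
well (array([552.818, 204.426,   5.839]), array([ 0.044, -1.283]), array([-1.082,  0.291]))
gmid (array([ 545.488, -338.492,   81.711]), array([-0.023,  0.841]), array([ 1.129, -0.33 ]))
spot (array([605.25 , -65.094,  47.656]), array([-0.054,  0.933]), array([ 0.949, -0.293]))
panel (array([546.924, -60.191,  18.469]), array([ 0.03 , -1.015]), array([-1.045,  0.285]))
stand [ 549.204 -330.232    0.   ]
121 101
169
((435.7957763671875, 11.966751098632812), (38.729000091552734, 24.13451385498047), 18.291563034057617)
0.77 ((530.4976806640625, 287.9254455566406), (88.48223876953125, 48.819358825683594), 4.728160858154297)
0.6 ((540.3418579101562, 202.94882202148438), (92.43568420410156, 51.69607162475586), 7.073968410491943)
0.58 ((517.4537963867188, 373.2250671386719), (88.83857727050781, 53.423709869384766), 5.6250481605529785)
[[-0.928  0.374  0.   ]
 [ 0.374  0.928 -0.   ]
 [-0.    -0.    -1.   ]] {'mtx': array([[290.278,   0.   , 282.163],
       [  0.   , 290.278, 208.722],
       [  0.   ,   0.   ,   1.   ]]), 'k1': -0.06082602372721132, 'eye': array([132.229, 512.656, 374.355]), 'rotation': array([0.115, 0.821, 0.554, 0.077])}
```

```bash
cat >> h.py <<'E'
def down(deg):
    p=np.radians(deg); y=np.array([np.cos(p),np.sin(p),0]); z=np.array([0,0,-1.]); return R.from_matrix(np.array([np.cross(y,z),y,z]).T)
E
python3 - <<'E'
from h import *
print(delta([435.5,11,150],down(108.3)))
E
```

```text
(array([-39.99, -35.21,   9.83]), array([-0.   ,  0.   , -0.702]))
```

>>> {"name": "step_arm", "arguments": {
  "commands": "1 -3.1 -2.7 0.5 0 0 -0.05; 1 -6.2 -5.4 1 0 0 -0.1; 1 -9.2 -8.1 1.5 0 0 -0.15; 1 -12.3 -10.8 2 0 0 -0.2; 1 -15.4 -13.5 2.5 0 0 -0.25; 1 -18.5 -16.3 3 0 0 -0.3; 0.6 -21.5 -19 4 0 0 -0.35; 0.6 -24.6 -21.7 5 0 0 -0.42; 0.6 -27.7 -24.4 6 0 0 -0.48; 0.6 -30.8 -27.1 7 0 0 -0.54; 0.6 -33.8 -29.8 8 0 0 -0.6; 0.6 -37 -32.5 9 0 0 -0.65; 0.6 -40 -35.2 9.8 0 0 -0.7; 0.6 -40 -35.2 9.8 0 0 -0.7; 0.6 -40 -35.2 9.8 0 0 -0.7"
}}

```text
time_s: 2.45
eef_pos: [436.1, 9.5, 149.8]
ee_rot: [-0.0, -0.156, 0.988, 0.0]
force: [-1.0, -0.1, -0.5]
grip_width: 0.599
grip_force: 0.0
```

Run:
```python
from h import *
np.set_printoptions(precision=3,suppress=True)
s=sense();print(s['eef_pos'],s['grip_width'],s['time_s'],s['joints'])
c=camera_model('wrist');im=save('wrist','w1.png')
print([(d['score'],d['xy'],onz('wrist',d['xy'],12,c)) for d in spot_point('wrist','block_center')])
for d in trace('wrist','block')[:3]:
    m=d['mask']; print(d['score'],d['rect'],m.sum())
    pts=np.argwhere(m)[:,::-1]; print(cv2.minAreaRect(np.array([onz('wrist',p,24,c)[:2] for p in pts]).astype(np.float32)))
```

```text
[436.068   9.45  149.808] 0.5994745554435097 2.45 [-0.248  0.233  1.885  0.     1.024 -2.133]
[(0.71, [338.9, 266.2], array([481.556,  83.794,  12.   ])), (0.7, [284.6, 202.1], array([435.023,  11.126,  12.   ]))]
0.83 [340.3, 255.5, 24.6, 29.0] 262
((465.4452209472656, 74.7944107055664), (26.729673385620117, 26.214223861694336), 31.297712326049805)
0.76 [287.2, 201.6, 29.4, 46.7] 1280
((433.132080078125, 11.143791198730469), (43.01799011230469, 24.44162940979004), 18.81745719909668)
```

View pics/w1.png

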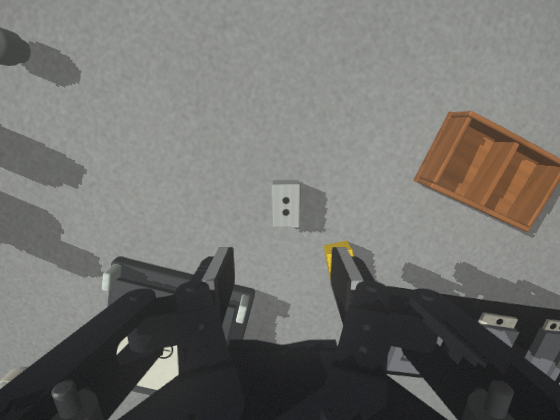

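Wrist view: the grey two-dot block is centred at about (286,204) px, clear between the fingers. The yellow one is at (340,250), off to the side.

>>> {"name": "step_arm", "arguments": {
  "commands": "0.6 0 0 4 0 0 0; 0.6 0 0 8 0 0 0; 0.6 0 0 10.5 0 0 0; 0.6 0 0 11.5 0 0 0; 0.6 0 0 12.3 0 0 0; 0.6 0 0 12.3 0 0 0"
}}

```text
time_s: 3.1
eef_pos: [435.1, 12.1, 26.7]
ee_rot: [-0.001, -0.159, 0.987, 0.0]
force: [-0.0, -0.0, -0.6]
grip_width: 0.598
grip_force: 0.0
```

Run:
```python
from h import *
np.set_printoptions(precision=3,suppress=True)
s=sense();print(s['eef_pos'],s['force'])
c=camera_model('wrist');im=save('wrist','w2.png')
print([(d['score'],d['xy'],onz('wrist',d['xy'],12,c)) for d in spot_point('wrist','block_center')])
```

```text
[435.079  12.112  26.666] [-0.021 -0.02  -0.562]
[(0.61, [283.1, 261.8], array([435.493,  12.227,  12.   ]))]
```

View pics/w2.png

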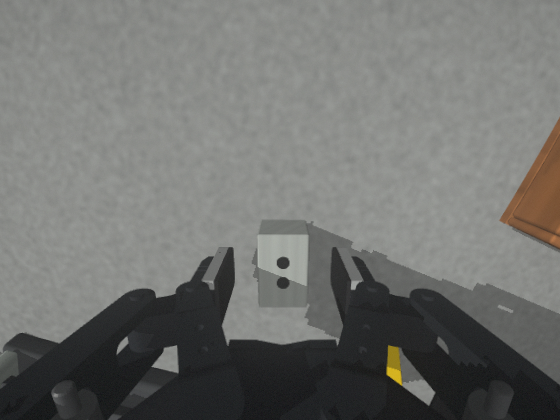

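The block sits centred between the pads (283,270), so I'll close and lift.

>>> {"name": "step_arm", "arguments": {
  "commands": "0 0 0 0 0 0 0; 0 0 0 0 0 0 0; 0 0 0 0 0 0 0; 0 0 0 0 0 0 0; 0 0 0 0 0 0 0; 0 0 0 -2 0 0 0; 0 0 0 -5 0 0 0; 0 0 0 -9 0 0 0; 0 0 0 -12 0 0 0; 0 0 0 -12 0 0 0",
  "newtons": 40
}}

```text
time_s: 4.03
eef_pos: [438.1, 10.6, 152.9]
ee_rot: [0.005, -0.158, 0.987, -0.002]
force: [0.4, 0.2, -0.6]
grip_width: 0.278
grip_force: 40.3
```

Run:
```python
from h import *
np.set_printoptions(precision=3,suppress=True)
s=sense();print(s['eef_pos'],s['grip_width'],s['grip_force'])
print(delta([535,200,130],down(96)))
```

```text
[438.086  10.6   152.887] 0.27787685696402536 40.34675180912018
(array([-15.1 ,  14.98,   2.34]), array([-0.005,  0.01 ,  0.213]))
```

>>> {"name": "step_arm", "arguments": {
  "commands": "0 -2 1.2 0 0 0 0.02; 0 -4.4 2.6 0 0 0 0.04; 0 -6.8 4.2 0 0 0 0.07; 0 -9.2 5.8 0 0 0 0.1; 0 -11.6 7.4 0 0 0 0.13; 0 -14 9 0 0 0 0.16; 0 -16.4 10.6 0 0 0 0.19; 0 -18.8 12 0 0 0 0.21; 0 -21 13 0 0 0 0.21; 0 -21 13 0 0 0 0.21; 0 -21 13 0 0 0 0.21; 0 -21 13 0 0 0 0.21"
}}

```text
time_s: 5.03
eef_pos: [594.1, 199.7, 146.7]
ee_rot: [-0.001, -0.054, 0.999, -0.0]
force: [0.2, -0.1, -1.0]
grip_width: 0.283
grip_force: 40.3
```

Run:
```python
from h import *
np.set_printoptions(precision=3,suppress=True)
s=sense();print(s['eef_pos'],s['grip_width'],s['grip_force'],s['joints'])
c=camera_model('wrist');im=save('wrist','w3.png')
print('well',[(d['score'],d['xy'],onz('wrist',d['xy'],10,c)) for d in spot_point('wrist','nest2_well')])
print('nest',[(d['score'],d['xy'],onz('wrist',d['xy'],6,c)) for d in spot_point('wrist','nest2')])
for d in trace('wrist','nest2')[:3]:
    m=d['mask']; print(d['score'],d['rect'],m.sum())
    pts=np.argwhere(m)[:,::-1]; print(cv2.minAreaRect(np.array([onz('wrist',p,16,c)[:2] for p in pts]).astype(np.float32)))
print('blk',[(d['score'],d['xy'],onz('wrist',d['xy'],s['eef_pos'][2]-27+12,c)) for d in spot_point('wrist','block_center')])
```

```text
[594.095 199.747 146.656] 0.2825675758710112 40.28670251369476 [ 0.138  0.623  1.297 -0.     1.223 -1.54 ]
well [(0.63, [290.4, 151.2], array([545.89 , 201.621,  10.   ])), (0.18, [282.8, 260.9], array([653.269, 206.326,  10.   ]))]
nest [(0.81, [387.3, 153.1], array([538.063, 290.16 ,   6.   ])), (0.69, [481.3, 145.7], array([520.693, 377.704,   6.   ])), (0.61, [291.5, 145.1], array([540.684, 202.138,   6.   ]))]
0.97 [485.0, 139.8, 66.5, 103.1] 5693
((516.7474365234375, 372.56658935546875), (88.68782043457031, 56.8593635559082), 8.662137985229492)
0.93 [392.8, 144.3, 65.1, 100.6] 4431
((530.527587890625, 288.45452880859375), (87.53565216064453, 53.89179992675781), 6.224740028381348)
0.89 [291.1, 141.2, 59.1, 106.0] 5738
((538.748779296875, 202.86827087402344), (88.6815185546875, 50.62772750854492), 7.944367408752441)
blk [(0.92, [280.5, 259.6], array([593.605, 198.405, 131.656])), (0.78, [156.2, 57.3], array([500.8  , 132.127, 131.656]))]
```

View pics/w3.png

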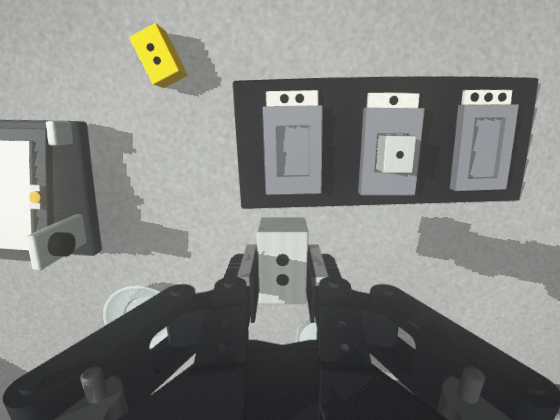

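Two-dot tray: top face from (263,108) to (322,193) px, recess about (276,124) to (313,178). The block is held straight in the pads, dots at (282,260) and (282,280). Next I'll measure both accurately.

Run:
```python
from h import *
np.set_printoptions(precision=2,suppress=True)
c=camera_model('wrist');im=cv2.imread('pics/w3.png').astype(int)
sat=im[:,:,0]-im[:,:,2]
print(sat[150,268],sat[150,295],sat[100,295],sat[99,240],im[150,268],im[150,295],im[99,240])
m=np.zeros(sat.shape,np.uint8); m[100:205,245:340]=((sat>6)&(im.sum(2)>210))[100:205,245:340]
m=cv2.morphologyEx(m,cv2.MORPH_OPEN,np.ones((3,3)))
ct=max(cv2.findContours(m,cv2.RETR_EXTERNAL,cv2.CHAIN_APPROX_NONE)[0],key=cv2.contourArea)[:,0]
W=np.array([onz('wrist',p,16,c)[:2] for p in ct]).astype(np.float32); print('tray',cv2.minAreaRect(W),ct.min(0),ct.max(0))
# label: white
w=np.zeros_like(m); w[80:115,255:330]=(im.min(2)>150)[80:115,255:330]
p=np.argwhere(w)[:,::-1]; print('label',cv2.minAreaRect(np.array([onz('wrist',q,16,c)[:2] for q in p]).astype(np.float32)))
# dots of held block, top z = tcp-3 +-
s=sense();z=s['eef_pos'][2]-3
g=im.sum(2); d=np.zeros_like(m); d[250:290,268:298]=(g<130)[250:290,268:298]
n,_,st,ce=cv2.connectedComponentsWithStats(d); print(st,ce)
for q in ce[1:]: print(onz('wrist',q,z,c)-s['eef_pos'])
cv2.imwrite('pics/z3.png',cv2.resize(cv2.imread('pics/w3.png')[70:310,230:350],None,fx=2.5,fy=2.5,interpolation=cv2.INTER_CUBIC))
```

```text
9 7 -22 2 [163 156 154] [163 158 156] [66 64 64]
tray ((563.2708129882812, 214.583251953125), (15.906115531921387, 31.869667053222656), 15.01318359375) [285 161] [320 181]
label ((505.3004150390625, 197.72012329101562), (19.341812133789062, 48.44559860229492), 6.3220319747924805)
[[     0      0    560    420 235200]] [[279.5 209.5]]
```

View pics/z3.png

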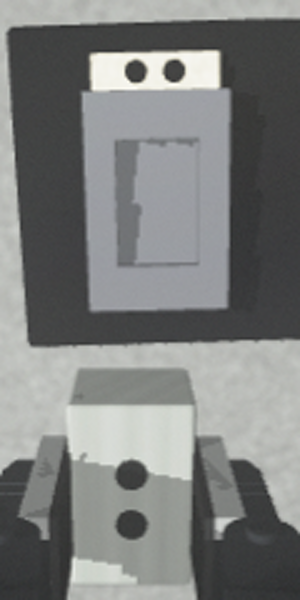

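Run:
```python
from h import *
np.set_printoptions(precision=2,suppress=True)
c=camera_model('wrist');s=sense();P=s['eef_pos']
f=lambda a,z:np.array([onz('wrist',[230+u/2.5,70+v/2.5],z,c) for u,v in a])
print(c['eye'])
for a,n in(([(81,91),(231,89),(228,307),(90,311)],'tray'),([(114,139),(200,137),(199,263),(117,266)],'recess')):
    q=f(a,16);d=(q[3]-q[0]+q[2]-q[1])[:2];w=(q[1]-q[0]+q[2]-q[3])[:2]
    print(n,q.mean(0),np.linalg.norm(d)/2,np.linalg.norm(w)/2,np.degrees(np.arctan2(d[1],d[0])),np.degrees(np.arctan2(w[1],w[0]))-90)
for dz in(-3,-6):
  q=f([(131,475),(131,524),(68,404),(195,404)],P[2]+dz)-P; print(q,q[:2].mean(0),np.linalg.norm(q[3]-q[2]), np.degrees(np.arctan2(*(q[1]-q[0])[[1,0]])))
x=rotv().apply([0,1,0]);print(np.degrees(np.arctan2(x[1],x[0])),P)
```

```text
[525.94 191.88 273.58]
tray [545.93 203.67  16.  ] 75.93370606984269 50.46488044902449 7.380573225683944 7.3244725089684835
recess [545.67 203.61  16.  ] 43.80864233404598 29.425216408368772 7.048889079580459 7.813317494304442
[[ -6.12  -0.95  -3.  ]
 [  4.58   0.19  -3.  ]
 [-19.53 -14.37  -3.  ]
 [-22.06   9.54  -3.  ]] [-0.77 -0.38 -3.  ] 24.04793249189067 6.074730813031178
[[ -4.67  -0.79  -6.  ]
 [  6.28   0.38  -6.  ]
 [-18.39 -14.52  -6.  ]
 [-20.98   9.95  -6.  ]] [ 0.8  -0.21 -6.  ] 24.606859452637167 6.07473081303122
96.1074434997634 [594.47 199.61 147.5 ]
```

>>> {"name": "step_arm", "arguments": {
  "commands": "0 2 0.4 1.5 0 0 -0.01; 0 4 0.8 4 0 0 -0.02; 0 4.74 0.95 7 0 0 -0.022; 0 4.74 0.95 8.75 0 0 -0.022; 0 4.74 0.95 8.75 0 0 -0.022; 0 4.74 0.95 8.75 0 0 -0.022; 0 4.74 0.95 8.75 0 0 -0.022"
}}

```text
time_s: 5.87
eef_pos: [547.6, 204.4, 61.4]
ee_rot: [0.001, -0.064, 0.998, 0.0]
force: [-0.1, -0.2, -0.3]
grip_width: 0.281
grip_force: 40.3
```

Run:
```python
from h import *
np.set_printoptions(precision=3,suppress=True)
s=sense();print(s['eef_pos'],s['grip_width'],s['force'],s['dq'])
x=rotv().apply([0,1,0]);print(np.degrees(np.arctan2(x[1],x[0])),rotv().as_matrix()[:,2])
print(delta([546.3,204,36.7],down(97.35)))
save('wrist','w4.png')
cv2.imwrite('pics/z4.png',cv2.resize(cv2.imread('pics/w4.png')[150:330,200:370],None,fx=3,fy=3,interpolation=cv2.INTER_CUBIC))
```

```text
[547.577 204.418  61.371] 0.28117173851535876 [-0.103 -0.163 -0.336] [-0.001 -0.009 -0.008 -0.    -0.004 -0.001]
97.38456707827562 [ 0.003  0.    -1.   ]
(array([ 0.14, -0.03,  2.47]), array([0.   , 0.003, 0.001]))
```

View pics/z4.png

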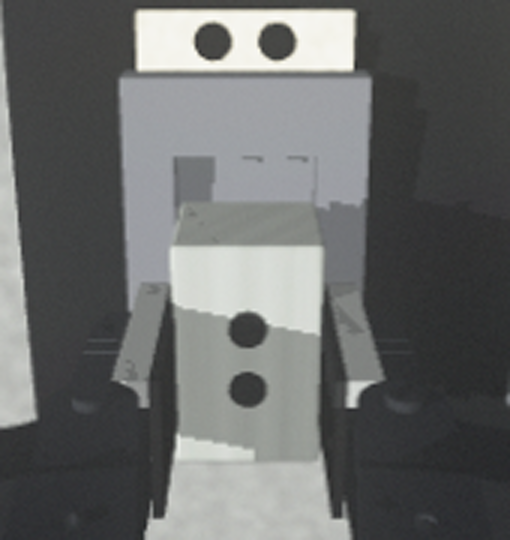

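The block hangs just above the two-dot recess, and the near rim and the block's near lower edge are both visible. I'll compare the two in numbers.

Run:
```python
from h import *
np.set_printoptions(precision=2,suppress=True)
c=camera_model('wrist');s=sense();P=s['eef_pos'];M=rotv().as_matrix()
f=lambda a,z:np.array([onz('wrist',[200+u/3,150+v/3],z,c) for u,v in a])
for n,a,z in(('bot',[(182,203),(315,203)],34.7),('top',[(170,247),(322,247)],58.5),('dots',[(248,329),(248,390)],58.5),('rec',[(173,157),(317,157)],16),('tray',[(119,74),(371,74)],16)):
    q=(f(a,z)-P)@M; print(n,q[:,:2],q.mean(0)[:2],np.linalg.norm(q[1]-q[0]))
```

```text
bot [[ 20.32 -12.26]
 [ 20.29  12.23]] [20.31 -0.02] 24.490475649405525
top [[ 20.61 -12.47]
 [ 20.59  11.52]] [20.6  -0.48] 23.988809208163296
dots [[ 6.39 -0.16]
 [-4.79 -0.17]] [ 0.8  -0.17] 11.175690481901405
rec [[ 24.19 -15.34]
 [ 24.17  13.97]] [24.18 -0.68] 29.314698522007966
tray [[ 41.24 -25.67]
 [ 41.2   24.35]] [41.22 -0.66] 50.01848464425406
```

>>> {"name": "step_arm", "arguments": {
  "commands": "0 0.17 -0.04 0 0 0 0; 0 0.17 -0.04 0.5 0 0 0; 0 0.17 -0.04 1 0 0 0; 0 0.17 -0.04 1.4 0 0 0; 0 0.17 -0.04 1.7 0 0 0; 0 0.17 -0.04 2 0 0 0; 0 0.17 -0.04 2.2 0 0 0; 0 0.17 -0.04 2.3 0 0 0; 0 0.17 -0.04 2.3 0 0 0; 0 0.17 -0.04 2.3 0 0 0"
}}

```text
time_s: 6.75
eef_pos: [544.8, 203.8, 38.3]
ee_rot: [-0.0, -0.065, 0.998, -0.0]
force: [-8.2, -1.7, 15.1]
grip_width: 0.283
grip_force: 42.3
```

Run:
```python
from h import *
np.set_printoptions(precision=3,suppress=True)
s=sense();print(s['eef_pos'],s['grip_width'],s['force'],s['wrist_torque'],s['dq'])
save('wrist','w5.png')
s=sense();print(s['eef_pos'],s['force'])
cv2.imwrite('pics/z5.png',cv2.resize(cv2.imread('pics/w5.png')[150:330,200:370],None,fx=3,fy=3,interpolation=cv2.INTER_CUBIC))
```

```text
[544.759 203.837  38.325] 0.28252258691881 [-8.168 -1.663 15.06 ] [-0.363  1.35   0.015] [-0.001  0.002 -0.001 -0.002  0.    -0.001]
[544.784 203.852  38.347] [-8.125 -2.085 14.207]
```

View pics/z5.png

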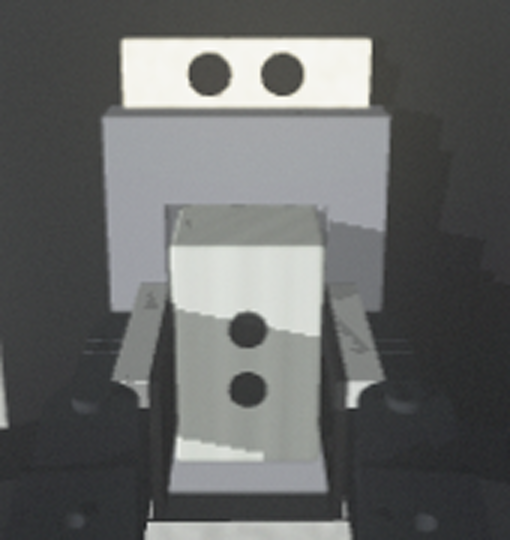

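Run:
```python
from h import *
np.set_printoptions(precision=2,suppress=True)
c=camera_model('wrist');s=sense();P=s['eef_pos'];M=rotv().as_matrix()
f=lambda a,z:np.array([onz('wrist',[200+u/3,150+v/3],z,c) for u,v in a])
for n,a,z in(('bot',[(182,203),(315,203)],P[2]-28.3),('bot0',[(182,203),(315,203)],P[2]-26.7),('top',[(170,247),(323,247)],P[2]-4.3),('topfar',[(175,461),(320,461)],P[2]-4.3),('rec',[(165,205),(327,205)],16),('recfar',[(170,493),(327,493)],16),('tray',[(102,116),(390,116)],16),('trayfar',[(148,519),(348,519)],16)):
    q=(f(a,z)-P)@M; print(n,q[:,:2],q.mean(0)[:2],np.linalg.norm(q[1]-q[0]))
```

```text
bot [[ 19.84 -12.4 ]
 [ 19.82  12.34]] [19.83 -0.03] 24.73877628900164
bot0 [[ 20.35 -12.27]
 [ 20.33  12.21]] [20.34 -0.03] 24.48235943700145
top [[ 20.12 -12.61]
 [ 20.1   11.79]] [20.11 -0.41] 24.39959630518908
topfar [[-19.36 -12.81]
 [-19.38  12.27]] [-19.37  -0.27] 25.07865436251383
rec [[ 21.36 -14.99]
 [ 21.34  14.01]] [21.35 -0.49] 28.99523643495673
recfar [[-39.02 -15.72]
 [-39.05  15.62]] [-39.03  -0.05] 31.335363436761373
tray [[ 37.62 -25.55]
 [ 37.58  24.59]] [37.6  -0.48] 50.14344163911021
trayfar [[-45.24 -20.34]
 [-45.28  20.04]] [-45.26  -0.15] 40.383675473374176
```

The block measures about 1 mm off centre in the recess and appears to rest on its floor. I'll release, rise, and check.

>>> {"name": "step_arm", "arguments": {
  "commands": "0.5 0 0 0 0 0 0; 0.5 0 0 0 0 0 0; 0.5 0 0 0 0 0 0; 0.5 0 0 0 0 0 0; 0.5 0 0 -1 0 0 0; 0.5 0 0 -3 0 0 0; 0.5 -2 0 -7 0 0 0; 0.5 -5 0 -11 0 0 0; 0.5 -5 0 -11 0 0 0; 0.5 -5 0 -11 0 0 0"
}}

```text
time_s: 7.63
eef_pos: [596.9, 210.5, 150.6]
ee_rot: [0.004, -0.064, 0.998, 0.0]
force: [-0.4, 0.2, -0.6]
grip_width: 0.503
grip_force: 0.0
```

Run:
```python
from h import *
np.set_printoptions(precision=3,suppress=True)
s=sense();print(s['eef_pos'],s['grip_width'],s['force'])
save('wrist','w6.png')
cv2.imwrite('pics/z6.png',cv2.resize(cv2.imread('pics/w6.png')[70:270,200:460],None,fx=3,fy=3,interpolation=cv2.INTER_CUBIC))
```

```text
[596.851 210.46  150.583] 0.5030453196104929 [-0.36   0.189 -0.56 ]
```

View pics/z6.png

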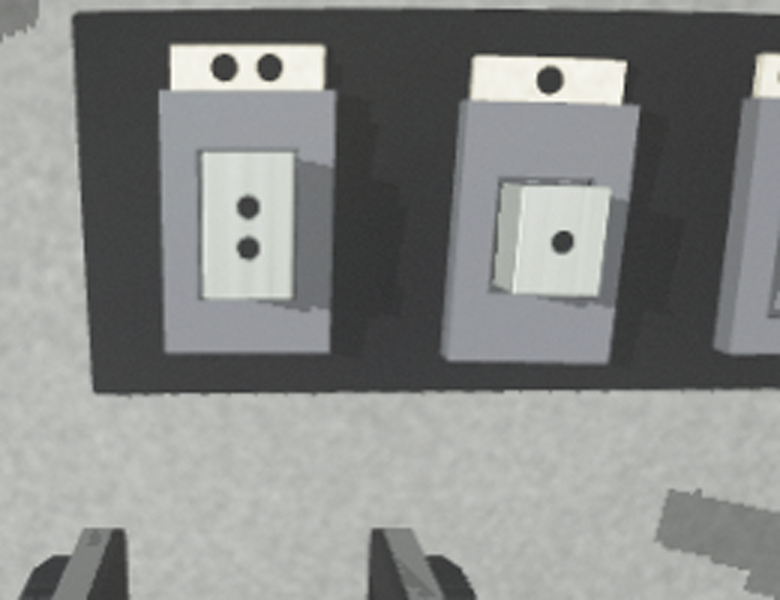

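The block sits flat in the two-dot recess, at about (283,145) px in the full picture, and is released. The one-dot block is untouched. Next I'll move to look at the gauge.

>>> {"name": "step_arm", "arguments": {
  "commands": "0.6 0.8 -2.5 -1 0 0 0.12; 0.6 1.6 -5 -2 0 0 0.24; 0.6 2.5 -8 -3 0 0 0.36; 0.6 3.4 -11 -4 0 0 0.48; 0.6 4.3 -14 -5 0 0 0.6; 0.6 5.2 -17 -6 0 0 0.72; 0.6 6.1 -20 -7 0 0 0.84; 0.6 7 -23 -8 0 0 0.96; 0.7 8 -26 -8 0 0 1.08; 0.7 9 -29 -8 0 0 1.2; 0.7 9.9 -32 -8 0 0 1.32; 0.7 10.8 -35 -8 0 0 1.44; 0.7 11.7 -38 -8 0 0 1.56; 0.7 12.6 -41 -8 0 0 1.68; 0.7 13.5 -44 -8 0 0 1.8; 0.7 14.4 -47 -8 0 0 1.92; 0.7 15.3 -50 -8 0 0 2.04; 0.7 16.2 -53 -8 0 0 2.16; 0.7 16.8 -54.6 -8 0 0 2.28; 0.7 16.8 -54.6 -8 0 0 2.4"
}}

```text
time_s: 9.35
eef_pos: [496.1, -355.2, 224.4]
ee_rot: [-0.002, 0.909, 0.417, -0.001]
force: [0.0, 0.4, 0.2]
grip_width: 0.699
grip_force: 0.0
```

>>> {"name": "step_arm", "arguments": {
  "commands": "0.7 0 0 0 0 0 0.12; 0.7 0 0 0 0 0 0.24; 0.7 0 0 0 0 0 0.36; 0.7 0 0 0 0 0 0.48; 0.7 0 0 0 0 0 0.49; 0.7 0 0 0 0 0 0.49; 0.7 0 0 0 0 0 0.49"
}}

```text
time_s: 9.93
eef_pos: [497.9, -352.3, 226.0]
ee_rot: [-0.001, 0.982, 0.191, -0.0]
force: [-0.1, -0.0, 0.1]
grip_width: 0.7
grip_force: 0.0
```

Run:
```python
from h import *
np.set_printoptions(precision=3,suppress=True)
s=sense();print(s['eef_pos'],s['joints'],s['dq'])
x=rotv().apply([0,1,0]);print(np.degrees(np.arctan2(x[1],x[0])))
c=camera_model('wrist');save('wrist','w7.png');print(c)
for l,z in(('gauge_mid',77),('stand',0)): print(l,[(d['score'],d['xy'],onz('wrist',d['xy'],z,c)) for d in spot_point('wrist',l)])
```

```text
[ 497.866 -352.348  225.983] [-0.808  0.519  1.255  0.     1.37   0.379] [-0.001 -0.001 -0.012 -0.001  0.001  0.007]
-67.98408891554817
{'mtx': array([[290.278,   0.   , 282.163],
       [  0.   , 290.278, 208.722],
       [  0.   ,   0.   ,   1.   ]]), 'k1': -0.06082602372721132, 'eye': array([ 563.181, -326.759,  352.012]), 'rotation': array([ 0.115,  0.821, -0.554, -0.079])}
gauge_mid [(0.81, [285.0, 146.7], array([ 546.646, -335.676,   77.   ])), (0.78, [271.1, 236.8], array([ 458.272, -356.379,   77.   ]))]
stand [(0.73, [284.8, 143.4], array([ 545.509, -336.498,    0.   ]))]
```

View pics/w7.png

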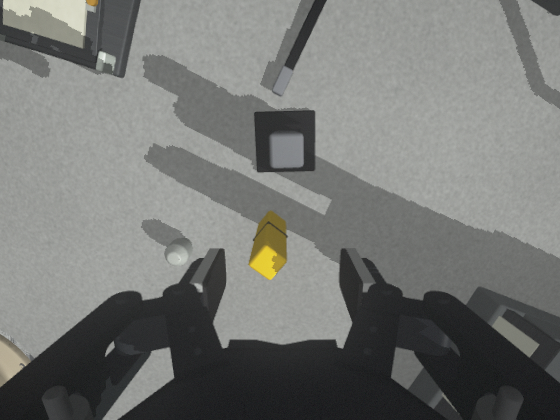

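Wrist view: the grey gauge stands in the black stand at about (286,148) px, nearly square to the tool axes. The yellow decoy at (268,250) is clear of the finger line. The ten views are used up, so I'll work from numbers now.

Run:
```python
from h import *
np.set_printoptions(precision=3,suppress=True)
c=camera_model('wrist');im=cv2.imread('pics/w7.png');g=cv2.cvtColor(im,cv2.COLOR_BGR2GRAY)
print(g[100:176:4,262:312:4])
m=np.zeros_like(g);m[125:172,265:309]=(g[125:172,265:309]>85)
m=cv2.morphologyEx(m,cv2.MORPH_OPEN,np.ones((5,5)))
p=np.argwhere(m)[:,::-1];print(cv2.minAreaRect(p.astype(np.float32)))
for z in(132,):
    W=np.array([onz('wrist',q,z,c)[:2] for q in p]).astype(np.float32);print(cv2.minAreaRect(W))
for d in trace('wrist','stand')[:1]:
    k=np.argwhere(d['mask'])[:,::-1];print('stand',d['rect'],cv2.minAreaRect(np.array([onz('wrist',q,4,c)[:2] for q in k]).astype(np.float32)))
for d in trace('wrist','gauge')[:2]:
    k=np.argwhere(d['mask'])[:,::-1];print('gauge',d['score'],d['rect'],cv2.minAreaRect(np.array([onz('wrist',q,132,c)[:2] for q in k]).astype(np.float32)))
```

```text
[[125 156 158 158 151 155 162 161 157 158 158 157 158]
 [113 118 168 163 153 160 163 157 154 158 152 162 158]
 [116 116 112 127 155 161 142 113 114 141 113 115 156]
 [ 47  48  47  47  48  54  52  54  53  57  58  59  57]
 [ 48  49  48  50  49  50  50  56  57  56  59  57  55]
 [ 50  50  47  51  49  49  50  47  53  54  55  56  57]
 [ 47  48  52  48  48  49  51  51  55  53  55  56  55]
 [ 50  49  47  47  48  48  51  50  54  54  57  56  57]
 [ 48  48  48  67  67  71  69  75  74  68  56  57  59]
 [ 49  49  93 120 123 124 128 129 130 133 126  57  59]
 [ 48  49  95 135 135 136 136 135 138 138 134  56  55]
 [ 49  51  93 134 132 134 135 137 137 137 134  55  54]
 [ 47  47  91 134 133 134 134 136 137 137 136  56  57]
 [ 50  49  88 133 134 133 135 136 135 136 135  52  53]
 [ 49  50  87 132 134 134 134 135 135 135 137  51  52]
 [ 50  51  82 132 133 133 134 135 136 137 137  47  50]
 [ 49  51  76 134 134 133 132 134 133 134 129  50  50]
 [ 55  51  46  72  73  73  67  65  55  58  48  53  49]
 [113 143 143 127 101 105 109 111 105 110 112 117 116]]
((286.5, 150.0), (34.0, 33.0), 90.0)
((548.2752075195312, -336.4483337402344), (25.17181968688965, 24.94814109802246), 21.95056915283203)
gauge 0.64 [288.0, 149.3, 34.6, 32.2] ((548.9298706054688, -336.13873291015625), (26.608325958251953, 24.993789672851562), 21.913320541381836)
```

>>> {"name": "step_arm", "arguments": {
  "commands": "0.7 2.5 0.2 0 0 0 0; 0.7 5.25 0.39 0 0 0 0; 0.7 5.25 0.39 0 0 0 0; 0.7 5.25 0.39 0 0 0 0; 0.7 5.25 0.39 3 0 0 0; 0.7 5.25 0.39 6 0 0 0; 0.7 5.25 0.39 9 0 0 0; 0.7 5.25 0.39 11.5 0 0 0; 0.7 5.25 0.39 13.3 0 0 0; 0.7 5.25 0.39 13.3 0 0 0; 0.7 5.25 0.39 13.3 0 0 0; 0.7 5.25 0.39 13.3 0 0 0"
}}

```text
time_s: 11.18
eef_pos: [548.6, -337.7, 95.6]
ee_rot: [0.001, 0.982, 0.189, 0.001]
force: [1.2, -0.3, 0.6]
grip_width: 0.701
grip_force: 0.0
```

Run:
```python
from h import *
np.set_printoptions(precision=3,suppress=True)
s=sense();print(s['eef_pos'],s['force'],rotv().as_matrix())
c=camera_model('wrist');im=save('wrist','w8.png');g=im.mean(2)
cen=proj('wrist',[548.2,-336.3,132],c);print(cen)
r,q=int(cen[1]),int(cen[0]);print(g[r,q-100:q+100:5].astype(int))
for d in trace('wrist','gauge')[:2]: print(d['score'],d['rect'])
```

```text
[ 548.627 -337.668   95.573] [ 1.189 -0.269  0.556] [[ 0.928  0.371  0.002]
 [ 0.371 -0.928 -0.002]
 [ 0.001  0.002 -1.   ]]
[277.255 324.967]
[ 44  43  42  43  43  42  42  65 171 169 168 163 174  90 105 102 103 103
 104 103 103 103 103 104 102 105  94 121 122 122 123 119 121 119 120  52
  42  43  39  40]
0.71 [277.1, 223.6, 92.5, 94.0]
0.67 [275.9, 280.7, 69.5, 124.8]
```

>>> {"name": "step_arm", "arguments": {
  "commands": "0.7 0 -0.15 0.3 0 0 0; 0.7 0 -0.15 0.3 0 0 0; 0 0 -0.15 0.3 0 0 0; 0 0 -0.15 0.3 0 0 0; 0 0 -0.15 0.3 0 0 0; 0 0 -0.15 0.3 0 0 0; 0 0 -0.15 0.3 0 0 0; 0 0 -0.15 0.3 0 0 0; 0 0 -0.15 0.3 0 0 0",
  "newtons": 60
}}

```text
time_s: 12.03
eef_pos: [547.9, -335.6, 91.1]
ee_rot: [0.0, 0.982, 0.189, 0.0]
force: [-0.1, -0.5, 3.2]
grip_width: 0.296
grip_force: 56.9
```

Run:
```python
from h import *
np.set_printoptions(precision=3,suppress=True)
s=sense();print(s['eef_pos'],s['force'],s['wrist_torque'],s['grip_width'],s['grip_force'],rotv().as_matrix()[:,2])
```

```text
[ 547.945 -335.596   91.076] [-0.073 -0.494  3.189] [ 0.097  0.025 -0.04 ] 0.2960918842002742 56.92448973655701 [ 0. -0. -1.]
```

>>> {"name": "step_arm", "arguments": {
  "commands": "0 0 0 -1 0 0 0; 0 0 0 -2.5 0 0 0; 0 0 0 -5 0 0 0; 0 0 0 -8 0 0 0; 0 0 0 -11 0 0 0; 0 0 0 -14 0 0 0; 0 0 0 -16.5 0 0 0; 0 0 0 -16.5 0 0 0; 0 0 0 -16.5 0 0 0"
}}

```text
time_s: 12.78
eef_pos: [547.9, -335.6, 257.0]
ee_rot: [0.001, 0.982, 0.189, 0.001]
force: [-0.1, -0.2, -2.0]
grip_width: 0.299
grip_force: 57.1
```

Run:
```python
from h import *
np.set_printoptions(precision=3,suppress=True)
s=sense();print(s['eef_pos'],s['force'],s['grip_width'],s['grip_force'],s['joints'])
print(delta([500,-65,255],down(-90)))
```

```text
[ 547.945 -335.632  256.951] [-0.052 -0.198 -1.954] 0.2987220969826031 57.063133120536804 [-0.732  0.576  1.084 -0.     1.48   0.458]
(array([  5.61, -26.91,   0.15]), array([ 0.002, -0.001,  0.381]))
```

>>> {"name": "step_arm", "arguments": {
  "commands": "0 0.5 -2.5 0 0 0 0.04; 0 1 -5.5 0 0 0 0.08; 0 1.7 -8.5 0 0 0 0.12; 0 2.4 -11.5 0 0 0 0.16; 0 3 -14.5 0 0 0 0.2; 0 3.7 -17.5 0 0 0 0.25; 0 4.3 -20.5 0 0 0 0.3; 0 5 -23.5 0 0 0 0.34; 0 5.4 -25.5 0 0 0 0.38; 0 5.6 -26.9 0 0 0 0.38; 0 5.6 -26.9 0 0 0 0.38; 0 5.6 -26.9 0 0 0 0.38; 0 5.6 -26.9 0 0 0 0.38"
}}

```text
time_s: 13.87
eef_pos: [499.9, -65.8, 255.3]
ee_rot: [0.0, 1.0, 0.0, -0.0]
force: [-0.6, -0.0, -1.9]
grip_width: 0.299
grip_force: 57.4
```

```bash
cat > plate.py <<'E'
from h import *
np.set_printoptions(precision=3,suppress=True)
def und(px,c):
    K=np.array(c['mtx']);d=np.array([np.linalg.inv(K)@[p[0],p[1],1] for p in px])[:,:2];u=d.copy()
    for _ in range(20): u=d/(1+c['k1']*(u**2).sum(1))[:,None]
    return u
def plate(n,f):
    c=camera_model(n);im=save(n,f)
    sp=spot_point(n,'spot');print(n,'spot',[(round(d['score'],2),np.round(d['xy'],1)) for d in sp[:2]])
    xy=sp[0]['xy'];px=proj(n,[605,-65,48],c);print('expected',px)
    if np.linalg.norm(px-xy)>40: xy=px
    w=im.min(2);t=0.72*np.median(w[int(xy[1])-9:int(xy[1])+10,int(xy[0])-9:int(xy[0])+10])
    _,L=cv2.connectedComponents((w>t).astype(np.uint8));y0,x0=int(xy[1]),int(xy[0])
    l=np.bincount(L[y0-6:y0+7,x0-6:x0+7][L[y0-6:y0+7,x0-6:x0+7]>0]).argmax()
    m=cv2.morphologyEx((L==l).astype(np.uint8),cv2.MORPH_OPEN,np.ones((5,5)))
    ct=max(cv2.findContours(m,0,cv2.CHAIN_APPROX_NONE)[0],key=cv2.contourArea)
    q=cv2.approxPolyDP(cv2.convexHull(ct),12,True)[:,0];print('quad',q.tolist(),cv2.contourArea(ct),'thr',t)
    return c,xy,q,im
E
python3 - <<'E'
from plate import *
s=sense();print(s['eef_pos'],s['grip_force'],s['joints'])
plate('wrist','p1.png')
plate('top','p2.png');plate('side','p3.png')
print('panel',[(d['score'],d['xy']) for d in spot_point('side','panel')[:1]])
E
```

```text
[499.904 -65.846 255.278] 57.44345247745514 [-0.364  0.262  1.547 -0.     1.334  1.207]
wrist spot [(0.84, array([277.4,  90.5]))]
expected [281.226  92.891]
quad [[275, 96]] 16.0 thr 145.44
top spot [(0.39, array([419.1, 217.9]))]
expected [305.316 188.903]
quad [[559, 0], [559, 419], [0, 419], [0, 0]] 229053.5 thr 60.48
side spot [(0.79, array([309.8, 243.3]))]
expected [310.829 246.377]
quad [[323, 226], [333, 250], [294, 265], [285, 237]] 1271.0 thr 131.76
panel [(0.79, [283.5, 256.5])]
```

```bash
cat > quad.py <<'E'
from h import *
np.set_printoptions(precision=2,suppress=True)
def quad(im,xy,r):
    w=im.min(2).astype(int);x0,y0=map(int,xy)
    t=0.7*np.percentile(w[y0-r:y0+r+1,x0-r:x0+r+1],70)
    _,L=cv2.connectedComponents((w>t).astype(np.uint8),connectivity=4)
    a=L[y0-r:y0+r+1,x0-r:x0+r+1];l=np.bincount(a[a>0]).argmax()
    m=cv2.morphologyEx((L==l).astype(np.uint8),cv2.MORPH_OPEN,np.ones((5,5)))
    ct=max(cv2.findContours(m,0,cv2.CHAIN_APPROX_NONE)[0],key=cv2.contourArea)
    h=cv2.convexHull(ct)
    for e in np.arange(3,25):
        q=cv2.approxPolyDP(h,e,True)[:,0].astype(float)
        if len(q)<=4: break
    # refine: fit a line to the contour points near each side
    P=ct[:,0].astype(float);lines=[]
    for i in range(len(q)):
        a,b=q[i],q[(i+1)%len(q)];d=(b-a)/np.linalg.norm(b-a);n=np.array([-d[1],d[0]])
        k=P[(abs((P-a)@n)<2.5)&((P-a)@d>4)&((P-b)@d<-4)]
        lines.append(cv2.fitLine(k.astype(np.float32),cv2.DIST_HUBER,0,.01,.01).ravel())
    out=[]
    for i in range(len(q)):
        u,v=lines[i-1],lines[i];s=np.linalg.solve(np.array([u[:2],-v[:2]]).T,v[2:]-u[2:]);out.append(u[2:]+s[0]*u[:2])
    return np.array(out),cv2.contourArea(ct),t
E
python3 - <<'E'
from quad import *
C={n:camera_model(n) for n in('wrist','top','side')}
for n,f,xy,r in(('wrist','p1.png',(279,92),25),('top','top0.png',(305,188.5),14),('side','side0.png',(310,245),12)):
    im=cv2.imread('pics/'+f)
    q,a,t=quad(im,xy,r);print(n,q.tolist(),a,t)
    if len(q)!=4: continue
    c=C[n];K=np.array(c['mtx']);dist=np.array([c['k1'],0,0,0.])
    obj=np.array([[-46,46,0],[46,46,0],[46,-46,0],[-46,-46,0]],float)
    best=[]
    u=cv2.undistortPoints(q.reshape(-1,1,2),K,None)[:,0];v=u.copy()
    for _ in range(20): v=u/(1+c['k1']*(v**2).sum(1))[:,None]
    for k in range(4):
        for qq in (np.roll(v,k,0),):
          for o in (obj,obj[::-1]):
            ok,rv,tv,er=cv2.solvePnPGeneric(o,qq.reshape(-1,1,2),np.eye(3),None,flags=cv2.SOLVEPNP_IPPE)
            for R_,t_,e in zip(rv,tv,er):
                M=qm(c['rotation'])@cv2.Rodrigues(R_)[0];p=qm(c['rotation'])@t_.ravel()+c['eye']
                if M[2,2]>0.6 and M[0,0]>.7: best.append((float(e[0]),p,M[:,2],M[:,0]))
    for b in sorted(best,key=lambda b:b[0])[:2]: print('  ',b[0]*K[0,0],b[1],'normal',b[2],'x',b[3],'tilt',np.arccos(b[2][2]))
E
```

```text
wrist [[308.2555236816406, 45.37625503540039], [319.9432678222656, 133.88494873046875], [239.16253662109375, 138.3974151611328], [228.95924377441406, 50.45231246948242]] 7357.0 149.1
   1.9543319265635815 [605.19 -59.06  50.72] normal [ 0.11 -0.35  0.93] x [ 0.99  0.12 -0.07] tilt 0.37605227864777885
   2.6805892915128195 [602.68 -55.27  51.31] normal [-0.31  0.3   0.9 ] x [0.95 0.11 0.29] tilt 0.44581562600326696
top [[320.5772705078125, 168.37611389160156], [323.8285827636719, 209.0], [282.88641357421875, 209.0], [282.9180908203125, 170.27972412109375]] 1543.0 99.39999999999999
   0.6921935718289025 [607.81 -59.45  31.91] normal [-0.33  0.23  0.92] x [0.94 0.08 0.32] tilt 0.4147018780178224
   0.6926609540079974 [608.19 -60.13  32.08] normal [-0.14 -0.1   0.99] x [0.99 0.06 0.15] tilt 0.16920839436355822
side [[322.58489990234375, 224.47080993652344], [334.8033752441406, 250.21864318847656], [295.3515319824219, 267.2818298339844], [283.9072265625, 236.88711547851562]] 1282.5 124.6
   0.7318836708152004 [606.91 -42.05  32.67] normal [-0.25 -0.01  0.97] x [0.97 0.05 0.25] tilt 0.25328113701713617
```

```bash
cat > fit.py <<'E'
from quad import *
from scipy.optimize import least_squares
def pose(v):  # spot x,y,z, yaw, tilt
    return R.from_euler('zy',[v[3],-v[4]]).as_matrix()
O=np.array([[46,46,0],[46,-46,0],[-46,-46,0],[-46,46,0]],float)
def fit(obs,x0=(605,-63,46,0.1,0.27)):
    "obs: list of (cam dict, quad px or None, spot px or None)"
    X0=pose(x0)
    prs=[]
    for c,q,s in obs:
        if q is not None:
            p=np.array([proj('',np.array(x0[:3])+X0@o,c) for o in O]);prs.append([q[np.argmin(np.linalg.norm(q-a,axis=1))] for a in p])
        else: prs.append(None)
    def f(v):
        M=pose(v);r=[]
        for (c,q,s),m in zip(obs,prs):
            if m is not None:
                for o,a in zip(O,m): r+=list(proj('',v[:3]+M@o,c)-a)
            if s is not None: r+=list(proj('',v[:3],c)-s)
        return np.array(r)
    S=least_squares(f,x0,loss='soft_l1',x_scale=[10,10,10,.1,.1]);return S.x,f(S.x)
E
python3 - <<'E'
from fit import *
C={n:camera_model(n) for n in('wrist','top','side')}
D={}
for n,f,xy,r,s in(('wrist','p1.png',(279,92),25,(277.4,90.5)),('top','top0.png',(305,188.5),14,(303.1,189)),('side','side0.png',(310,245),12,(309.9,245))):
    D[n]=(C[n],quad(cv2.imread('pics/'+f),xy,r)[0],np.array(s))
for ks in(('wrist','top','side'),('wrist','side'),('wrist','top'),('top','side'),('wrist',)):
    x,r=fit([D[k] for k in ks]);print(ks,x,np.sqrt((r**2).mean()));print(r.round(1).tolist() if len(ks)==3 else '')
E
```

```text
('wrist', 'top', 'side') [603.95 -59.26  47.86   0.06   0.2 ] 2.116866347484605
[-0.4, 0.0, 10.0, -1.2, -0.8, -0.1, 0.3, 0.3, -1.1, 3.6, -1.0, -0.6, 1.8, -0.0, -0.2, -0.1, 0.3, 1.2, -0.3, 0.3, 0.4, 0.0, 2.5, 1.9, -0.1, -0.6, 0.2, 0.8, -0.2, -0.3]
('wrist', 'side') [603.83 -59.29  47.98   0.06   0.21] 2.54775860057936

('wrist', 'top') [605.71 -58.9   44.38   0.07  -0.01] 1.9862489004598443

('top', 'side') [603.56 -59.13  48.58   0.06   0.23] 0.8831079606560224

('wrist',) [606.05 -58.61  44.23   0.07  -0.04] 2.5401600529296524
```

```bash
cat >> fit.py <<'E'
def tool(v): return R.from_matrix(pose(v)*np.array([1,-1,-1.]))
E
python3 - <<'E'
from fit import *
v=np.array([604,-59.5,48,.06,.22]);M=pose(v);print(M)
print(delta(v[:3]+M@[-55,0,180],tool(v)))
E
```

```text
[[ 0.97 -0.06 -0.22]
 [ 0.06  1.    0.  ]
 [ 0.22 -0.01  0.98]]
(array([ 1.13, -0.26,  4.4 ]), array([-0.01,  0.22, -0.06]))
```

```bash
sed -i "s/from_euler('zy'/from_euler('ZY'/" fit.py
```

>>> {"name": "step_arm", "arguments": {
  "commands": "0 0.3 -0.1 1 0 0.06 -0.02; 0 0.6 -0.2 2.2 0 0.12 -0.04; 0 0.9 -0.3 3.4 0 0.18 -0.06; 0 1.1 -0.3 4.4 0 0.22 -0.06; 0 1.1 -0.3 4.4 0 0.22 -0.06; 0 1.1 -0.3 4.4 0 0.22 -0.06; 0 1.1 -0.3 4.4 0 0.22 -0.06"
}}

```text
time_s: 14.8
eef_pos: [511.3, -62.2, 212.6]
ee_rot: [0.0, 0.993, 0.03, 0.11]
force: [0.9, 0.1, -1.4]
grip_width: 0.297
grip_force: 57.5
```

Run:
```python
from fit import *
s=sense();print(s['eef_pos'],s['grip_force'],s['time_s'])
c=camera_model('wrist');im=save('wrist','p4.png')
sp=[(round(d['score'],2),np.round(d['xy'],1)) for d in spot_point('wrist','spot')[:2]];e=proj('',[604,-59.3,48],c);print(sp,e)
for r in(25,35):
  try:
    q,a,t=quad(im,e,r);print(q,a,t)
  except Exception as x: print(x)
v=np.array([604,-59.3,48,.06,.21]);print([proj('',v[:3]+pose(v)@o,c).round(1) for o in O])
# cross centre: dark pixels near
w=im.min(2);x0,y0=map(int,e);b=w[y0-40:y0+41,x0-40:x0+41];print((b<0.6*np.median(b)).sum())
k=np.argwhere(b<0.6*np.median(b));print(k.min(0)+[y0-40,x0-40],k.max(0)+[y0-40,x0-40],k.mean(0)+[y0-40,x0-40],cv2.minEnclosingCircle(k[:,::-1].astype(np.float32)))
```

```text
[511.25 -62.23 212.61] 57.52775430679321 14.8
[(0.6, array([282.2, 140.3])), (0.48, array([ 61.3, 185.3]))] [283.29 141.82]
[[322.15  96.  ]
 [326.75 186.  ]
 [240.27 186.  ]
 [238.64  96.  ]] 7955.5 151.2
[[322.15  96.  ]
 [326.75 186.  ]
 [240.27 186.  ]
 [238.64  96.  ]] 7955.5 151.2
[array([237.3,  95.1]), array([329.3,  95.3]), array([326. , 185.6]), array([240.4, 185.6])]
83
[133 274] [151 292] [142.08 283.18] ((40.23295593261719, 41.056819915771484), 9.361563682556152)
```

```bash
cat > run.py <<'E'
from fit import *
C={n:camera_model(n) for n in('wrist','top','side')}
D={}
for n,f,xy,r,s in(('wrist','p4.png',(283.2,142),25,(283.2,142)),('top','top0.png',(305,188.5),14,(303.1,189)),('side','side0.png',(310,245),12,(309.9,245))):
    D[n]=(C[n],quad(cv2.imread('pics/'+f),xy,r)[0],np.array(s))
def bad(v): # drop the shaded corner (46,-46)
    return v
import fit as F
F.O=np.array([[46,46,0],[-46,-46,0],[-46,46,0]],float)
for ks in(('wrist','top','side'),('wrist','side'),('wrist','top'),('top','side'),('wrist',)):
    x,r=F.fit([D[k] for k in ks],(604,-59.3,48,.06,.21));print(ks,x,np.sqrt((r**2).mean()));print(r.round(1).tolist() if len(ks)==3 else '')
E
python3 run.py
python3 - <<'E'
from fit import *
# scan the upper right corner: min channel along rows
im=cv2.imread('pics/p4.png').min(2)
for r in(92,96,100,110,120,130,150,170,180): print(r,im[r,300:345:3])
im=cv2.imread('pics/side0.png').min(2); print(im[218:276:3,276:345:3])
E
```

```text
('wrist', 'top', 'side') [603.95 -59.7   47.59   0.06   0.18] 0.4432672373474043
[-0.5, -0.4, -0.2, 0.1, 0.3, 0.0, 0.6, 0.1, -0.8, -0.6, -0.1, -0.0, 0.4, 1.2, -0.1, 0.3, 0.6, 0.4, -0.2, -0.6, 0.1, 0.4, -0.1, -0.1]
('wrist', 'side') [603.93 -59.6   47.51   0.06   0.18] 0.34922724635744967

('wrist', 'top') [604.44 -59.54  46.52   0.06   0.1 ] 0.3940965513035531

('top', 'side') [603.92 -60.    48.16   0.06   0.19] 0.46779171288501703

('wrist',) [604.4  -59.46  46.41   0.06   0.11] 0.14946157249301625

92 [98 98 98 96 98 96 82 78 75 77 74 75 75 74 94]
96 [192 187 189 191 187 185 178 134 114 112  79  76  77  75  94]
100 [217 216 217 218 217 216 214 151 154 153  85  75  78  78  96]
110 [217 217 217 216 217 217 156 155 152 152  83  79  77  77  96]
120 [218 217 217 215 215 214 214 212 214 215 100 100  98 100  97]
130 [214 215 216 214 214 214 216 215 216 216 102 101  98  99  95]
150 [214 217 215 216 215 214 214 213 215 189 186 187 143 103  98]
170 [214 213 213 214 213 214 213 212 215 135  99  99  97  97  97]
180 [213 212 211 212 213 212 210 212 209 104 100  98 101  99  97]
[[117 120 120 11
[... 1224 characters left out ...]
133 201 208 209 203]
 [120  84  48  49  59 130 177 178 178 178 180 177 177 174 176 178 158 114
  115 198 188 167 195]
 [120 104  48  51  53  80 172 174 177 176 179 177 165  99  93 117  58  50
  126 162  48  18 118]
 [120 118  56  50  48  58 150 176 177 180 158 110 114 100  69  82  62  64
  148 131  18  14  29]
 [124 118  78  47  48  53 111 151 107  69  57  54  64  69  61  58  47  43
  155 173  45  31  96]
 [118 118 105  49  46  52  55  55  56  64  67  60  61  53  51  46  51  44
  161 197 180 179 175]
 [119 121 118  58  44  60  70 101  62  55  55  48  50  51  48  50  50  54
  170 197 197 191 136]
 [119 121 120  88  71 185 198 208  84  52  50  48  49  53  51  47  51  49
  121 111  82  71  65]]
```

>>> {"name": "step_arm", "arguments": {
  "commands": "0 0 3 0 0 0 0; 0 0 6 0 0 0 0; 0 0 9 0 0 0 0; 0 0 10 0 0 0 0; 0 0 10 0 0 0 0; 0 0 10 0 0 0 0; 0 0 10 0 0 0 0"
}}

```text
time_s: 15.48
eef_pos: [516.9, -160.8, 212.5]
ee_rot: [-0.0, 0.993, 0.031, 0.11]
force: [0.2, 0.3, -2.3]
grip_width: 0.303
grip_force: 57.7
```

```bash
cat > view.py <<'E'
from h import *
import pickle,sys
c=camera_model('wrist');save('wrist',sys.argv[1]+'.png');pickle.dump(c,open(sys.argv[1]+'.pkl','wb'));print(c['eye'],sense()['eef_pos'],sense()['dq'].round(3))
E
python3 view.py q1
```

```text
[ 557.97240998 -157.76234053  350.75269681] [ 516.92941191 -160.60891349  212.59444822] [ 0.001 -0.002 -0.    -0.    -0.002 -0.003]
```

>>> {"name": "step_arm", "arguments": {
  "commands": "0 0 -3 0 0 0 0; 0 0 -6 0 0 0 0; 0 0 -9 0 0 0 0; 0 0 -12 0 0 0 0; 0 0 -15 0 0 0 0; 0 0 -18 0 0 0 0; 0 0 -20 0 0 0 0; 0 0 -20 0 0 0 0; 0 0 -20 0 0 0 0; 0 0 -20 0 0 0 0"
}}

```text
time_s: 16.37
eef_pos: [504.7, 38.1, 211.3]
ee_rot: [-0.0, 0.993, 0.031, 0.11]
force: [0.9, -0.1, -1.4]
grip_width: 0.296
grip_force: 57.8
```

```bash
python3 view.py q2
```

```text
[545.74169717  41.17420516 349.50678849] [504.80540834  37.65560827 211.2175496 ] [-0.015  0.004 -0.003  0.001  0.001  0.001]
```

>>> {"name": "step_arm", "arguments": {
  "commands": "0 0 3 0 0 0 0; 0 0 6 0 0 0 0; 0 0 9 0 0 0 0; 0 0 10 0 0 0 0; 0 0 10 0 0 0 0; 0 0 10 0 0 0 0; 0 0 10 0 0 0 0"
}}

```text
time_s: 17.0
eef_pos: [510.7, -61.3, 211.7]
ee_rot: [-0.0, 0.994, 0.03, 0.11]
force: [0.1, 0.1, -2.0]
grip_width: 0.297
grip_force: 57.9
```

```bash
python3 view.py q3
cat > edge.py <<'E'
from fit import *
import pickle
from scipy.ndimage import map_coordinates
B=np.array([[46,46,0],[46,-46,0],[-46,-46,0],[-46,46,0]],float)
def edges(im,c,v,rad):
    "subpixel drop of brightness across the four sides, searched along the outward normal"
    M=pose(v);out=[]
    for i in range(4):
        a,b=B[i],B[(i+1)%4]
        nrm=(a+b)/2;nrm=nrm/np.linalg.norm(nrm)
        for f in np.linspace(.06,.94,40):
            o=a+(b-a)*f;p=proj('',v[:3]+M@o,c);p2=proj('',v[:3]+M@(o+nrm),c);d=(p2-p)/np.linalg.norm(p2-p)
            t=np.arange(-rad,rad+.01,.25);s=p[:,None]+d[:,None]*t
            g=map_coordinates(im,[s[1],s[0]],order=1)
            dg=-np.gradient(cv2.GaussianBlur(g[None].astype(np.float32),(0,0),2)[0],.25);k=dg.argmax()
            if dg[k]<12 or k in(0,len(t)-1) or g[:k].max()<120: continue
            out.append((o,p+d*t[k],d))
    return out
def efit(views,v,rads=(6,4,3)):
    for rad in rads:
        E=[(c,edges(im,c,v,rad)) for im,c,_ in views]
        def f(v):
            M=pose(v);r=[(proj('',v[:3]+M@o,c)-p)@d for c,e in E for o,p,d in e]
            for im,c,s in views:
                if s is not None: r+=list(3*(proj('',v[:3],c)-s))
            return np.array(r)
        S=least_squares(f,v,loss='cauchy',f_scale=.4,x_scale=[10,10,10,.1,.1]);v=S.x
    return v,np.median(abs(S.fun)),[len(e) for _,e in E]
def cross(im,c,v):
    e=proj('',v[:3],c);x0,y0=map(int,e);b=im[y0-16:y0+17,x0-16:x0+17];k=np.argwhere(b<.6*np.median(b));lo,hi=k.min(0),k.max(0)
    return ((lo+hi)/2+[y0-16,x0-16])[::-1]
E
python3 - <<'E'
from edge import *
v0=np.array([604,-59.5,47.6,.06,.2]);V={}
for n in('q1','q2','q3'):
    im=cv2.imread('pics/'+n+'.png').min(2).astype(float);c=pickle.load(open(n+'.pkl','rb'));s=cross(im,c,v0);print(n,s,proj('',v0[:3],c));V[n]=(im,c,s)
for n in('top','side'): V[n]=(cv2.imread('pics/%s0.png'%n).min(2).astype(float),camera_model(n),None)
for ks in(('q1','q2','q3'),('q1','q2'),('q3',),('side',),('top','side'),('q1','q2','q3','top','side')):
  for t in(.15,.3):
    v=v0.copy();v[4]=t;print(ks,*efit([V[k] for k in ks],v))
E
```

```text
[551.77015345 -58.37306697 349.92286815] [510.72215613 -61.10451569 211.76770051] [ 0.007  0.001  0.    -0.    -0.001 -0.002]
q1 [189. 142.] [188.83 141.87]
q2 [380. 142.] [380.22 141.85]
q3 [284. 141.] [284.56 141.19]
('q1', 'q2', 'q3') [603.74 -59.39  47.63   0.06   0.18] 0.2389855354049365 [160, 158, 160]
('q1', 'q2', 'q3') [603.74 -59.39  47.63   0.06   0.18] 0.23992582963521913 [160, 158, 160]
('q1', 'q2') [603.7  -59.38  47.6    0.06   0.18] 0.24445100915414567 [160, 158]
('q1', 'q2') [603.7  -59.38  47.61   0.06   0.18] 0.2413827047581231 [160, 158]
('q3',) [603.82 -59.39  47.93   0.06   0.17] 0.006710337192087067 [160]
('q3',) [603.83 -59.4   47.93   0.06   0.17] 0.013638363093407692 [160]
('side',) [600.25 -68.56  57.82   0.06   0.17] 0.16948278024625724 [153]
('side',) [600.28 -68.6   57.87   0.06   0.17] 0.19240654998018336 [153]
('top', 'side') [603.42 -58.97  49.23   0.06   0.18] 0.2430188266097755 [146, 152]
('top', 'side') [603.39 -59.01  49.28   0.06   0.18] 0.2364074679704736 [147, 152]
('q1', 'q2', 'q3', 'top', 'side') [603.7  -59.36  47.76   0.06   0.18] 0.24708021750936804 [160, 158, 160, 147, 153]
('q1', 'q2', 'q3', 'top', 'side') [603.7  -59.35  47.75   0.06   0.18] 0.24687270150256663 [160, 158, 160, 146, 153]
```

Run:
```python
from fit import *
s=sense();P=np.array(s['eef_pos']);M=rotv().as_matrix()
pr={'gauge_tip':83.1,'gauge_mid':14.1,'gauge':69.1}
for n in('wrist','side','top'):
    save(n,'g_%s.png'%n);c=camera_model(n)
    for l,z in pr.items():
        print(n,l,'pred',proj('',P+M@[0,0,z],c),[(round(d['score'],2),np.round(d['xy'],1)) for d in spot_point(n,l)[:3]])
    if n!='top':
        for d in trace(n,'gauge')[:2]: print('mask',round(d['score'],2),np.round(d['rect'],1))
    B=np.array([proj('',P+M@[a,b,z],c) for z in(69.1,-41) for a,b in((-13,-13),(13,-13),(13,13),(-13,13))]);print(n,'box',B.round(1).tolist())
c=camera_model('wrist');g=cv2.imread('pics/g_wrist.png').mean(2)
for z in(30,45,60,69,76,82):
    p=proj('',P+M@[13 if z<70 else 4.5,0,z],c);x,y=int(p[0]),int(p[1]);print(z,p.round(1),g[y,x-40:x+41:4].astype(int))
```

```text
wrist gauge_tip pred [281.88 222.19] []
wrist gauge_mid pred [281.74 263.6 ] [(0.93, array([554.3, 302.7])), (0.6, array([281.6, 260.8])), (0.43, array([ 63.5, 183.2]))]
wrist gauge pred [281.86 228.45] [(0.79, array([510.9, 288.1])), (0.76, array([281.5, 231. ])), (0.47, array([285.7, 139.1]))]
mask 0.73 [281.6 279.9  76.5 130.1]
mask 0.67 [532.8 299.4  54.5  41.8]
wrist box [[264.0, 245.3], [263.3, 211.0], [300.4, 210.9], [299.8, 245.3], [246.2, 363.4], [243.0, 302.8], [319.9, 302.8], [317.0, 363.4]]
side gauge_tip pred [274.23 220.21] []
side gauge_mid pred [265.39 194.02] [(0.85, array([260.2, 382.4])), (0.75, array([266.1, 193.5]))]
side gauge pred [272.52 215.13] [(0.9, array([257.8, 397. ])), (0.64, array([272.3, 217. ]))]
mask 0.7 [259.5 381.1  22.2  49.1]
side box [[264.8, 213.3], [277.2, 209.0], [280.4, 217.0], [267.7, 221.5], [249.3, 169.4], [262.9, 164.7], [266.0, 172.3], [252.1, 177.1]]
top gauge_tip pred [305.99 215.5 ] []
top gauge_mid pred [309.18 217.1 ] [(0.79, array([436.3, 260. ]))]
top gauge pred [306.59 215.8 ] [(0.77, array([433. , 261.7])), (0.33, array([188.1, 213.5])), (0.3, array([419.4, 221.2]))]
top box [[300.3, 222.5], [300.0, 209.6], [312.8, 209.1], [313.2, 222.0], [305.0, 226.2], [304.5, 211.4], [319.3, 211.0], [319.7, 225.7]]
30 [280.  230.3] [165 162 152 156 157 140  75  76  74  76  75  77  76  74  79  82 148 159
 158 159 154]
45 [280.2 222. ] [165 160 160 167 161 161  75  77  79  75  75  77  78  76  78  95 162 157
 156 159 155]
60 [280.3 214.8] [163 160 164 164 163 162 134  78  79  80  80  80  79  79  79 149 161 164
 160 158 157]
69 [280.4 211. ] [157 161 164 163 159 157 157 161 159 160 162 163 159 158 165 162 164 160
 158 157 161]
76 [280.5 219.5] [169 161 160 166 161 160  74  78  77  77  77  77  76  77  77 101 161 156
 159 159 155]
82 [280.5 217. ] [166 159 162 164 161 162  76  78  79  76  78  78  79  78  78 111 164 162
 160 158 159]
```

Run:
```python
from fit import *
v=np.array([603.7,-59.4,47.7,.06,.18]);M=pose(v)
print(delta(v[:3]+M[:,2]*95,tool(v)),M[:,2])
g=cv2.imread('pics/g_wrist.png').mean(2);print(g[206:220,270:296:5].astype(int))
```

```text
(array([5.86, 0.26, 8.54]), array([ 0.01, -0.04,  0.  ])) [-0.18 -0.01  0.98]
[[160 165 163 161 162 159]
 [160 165 163 162 162 160]
 [159 165 158 164 161 164]
 [159 164 159 164 158 162]
 [160 163 162 164 159 161]
 [160 162 162 164 157 164]
 [143 142 147 130 126 131]
 [ 95  96  98  90  91  91]
 [ 78  78  80  79  80  79]
 [ 78  78  78  80  79  79]
 [ 78  77  77  79  80  77]
 [ 75  76  78  78  78  77]
 [ 76  76  76  79  79  79]
 [ 77  79  77  78  77  77]]
```

>>> {"name": "step_arm", "arguments": {
  "commands": "0 2 0.1 0 0 -0.01 0; 0 4 0.2 1 0 -0.03 0; 0 5.95 0.26 2.5 0.01 -0.04 0; 0 5.95 0.26 4.5 0.01 -0.04 0; 0 5.95 0.26 6.5 0.01 -0.04 0; 0 5.95 0.26 8 0.01 -0.04 0; 0 5.95 0.26 8.5 0.01 -0.04 0; 0 5.95 0.26 8.5 0.01 -0.04 0; 0 5.95 0.26 8.5 0.01 -0.04 0; 0 5.95 0.26 8.5 0.01 -0.04 0"
}}

```text
time_s: 18.58
eef_pos: [587.9, -60.6, 143.1]
ee_rot: [-0.004, 0.995, 0.031, 0.091]
force: [-1.0, -0.3, -1.4]
grip_width: 0.299
grip_force: 57.9
```

```bash
cat > chk.py <<'E'
from edge import *
v=np.array([603.7,-59.4,47.7,.06,.18]);M=pose(v)
s=sense();P=np.array(s['eef_pos']);T=rotv().as_matrix()
print('t',s['time_s'],'force in plate axes',M.T@s['force'],'grip',s['grip_force'],s['grip_width'])
print('TCP in plate',M.T@(P-v[:3]),'tip83.1',M.T@(P+T@[0,0,83.1]-v[:3]),'angle',np.arccos(-T[:,2]@M[:,2]),'dq',abs(s['dq']).max())
E
python3 - <<'E'
from chk import *
for n in('wrist','side'):
    save(n,'h_%s.png'%n);c=camera_model(n)
    for l,z in(('gauge_tip',83.1),('gauge_mid',14.1),('gauge',69.1),('spot',None)):
        print(n,l,proj('',P+T@[0,0,z] if z else v[:3],c),[(round(d['score'],2),np.round(d['xy'],1)) for d in spot_point(n,l)[:3]])
E
```

```text
t 18.5833 force in plate axes [-1.22 -0.24 -1.17] grip 57.869635820388794 0.2986064074148341
TCP in plate [ 1.48 -0.22 96.72] tip83.1 [ 1.62  0.02 13.62] angle 0.0033239137674975832 dq 0.004847863633527349
wrist gauge_tip [281.79 222.05] [(0.39, array([544.2, 366.4])), (0.26, array([491.2,  39. ]))]
wrist gauge_mid [281.61 263.43] [(0.62, array([284.8, 259.3])), (0.39, array([495.7,  39.4]))]
wrist gauge [281.76 228.31] [(0.9, array([550.7, 368.8])), (0.65, array([279.6, 230.7]))]
wrist spot [281.88 218.59] [(0.63, array([285.2, 217.3]))]
side gauge_tip [309.4  240.18] [(0.54, array([187.8, 201.7]))]
side gauge_mid [304.43 216.64] [(0.81, array([304.8, 218. ])), (0.56, array([259.4, 380.7]))]
side gauge [308.44 235.61] [(0.83, array([306.9, 230.3])), (0.58, array([257.7, 399.4]))]
side spot [309.61 244.79] [(0.85, array([307.6, 248.2]))]
```

>>> {"name": "step_arm", "arguments": {
  "commands": "0 0 0 0.4 0 0 0; 0 0 0 0.8 0 0 0; 0 0 0 1.1 0 0 0; 0 0 0 1.3 0 0 0; 0 0 0 1.45 0 0 0; 0 0 0 1.6 0 0 0; 0 0 0 1.6 0 0 0; 0 0 0 1.6 0 0 0; 0 0 0 1.6 0 0 0; 0 0 0 1.6 0 0 0"
}}

```text
time_s: 19.92
eef_pos: [590.4, -60.2, 126.3]
ee_rot: [-0.004, 0.995, 0.031, 0.09]
force: [-0.9, 0.4, 0.5]
grip_width: 0.298
grip_force: 58.0
```

```bash
python3 chk.py
```

```text
t 19.9167 force in plate axes [-0.76  0.45  0.6 ] grip 58.00486743450165 0.29845455150624395
TCP in plate [ 0.93  0.03 79.69] tip83.1 [ 0.93  0.33 -3.41] angle 0.0035449290632497596 dq 0.0011429177375523567
```

>>> {"name": "step_arm", "arguments": {
  "commands": "0 0 0 0.08 0 0 0; 0 0 0 0.15 0 0 0; 0 0 0 0.15 0 0 0; 0 0 0 0.15 0 0 0; 0 0 0 0.15 0 0 0; 0 0 0 0.15 0 0 0; 0 0 0 0.15 0 0 0; 0 0 0 0.15 0 0 0; 0 0 0 0.15 0 0 0; 0 0 0 0.15 0 0 0; 0 0 0 0.15 0 0 0; 0 0 0 0.15 0 0 0"
}}

```text
time_s: 20.92
eef_pos: [590.7, -60.2, 124.7]
ee_rot: [-0.004, 0.995, 0.031, 0.09]
force: [-0.8, 0.0, 0.6]
grip_width: 0.299
grip_force: 58.0
```

Run:
```python
from chk import *
c=camera_model('wrist');im=save('wrist','k.png').min(2).astype(float)
F=[]
for i in range(8):
    capture('side');F.append(M.T@sense()['force'])
print('mean force',np.mean(F,0),np.std(F,0))
g=im;print('foot edge pred',proj('',P+T@[13,0,69.1],c),g[195:222,282].astype(int))
print('plate fit',efit([(im,c,None)],v,(4,3)))
# side view: bar edges compared with the nominal box
cs=camera_model('side');gs=cv2.imread('pics/side0.png');sd=capture('side').mean(2)
for z in(25,40,55,65):
    p=proj('',P+T@[0,0,z],cs);x,y=int(round(p[0])),int(round(p[1]));print(z,p,sd[y,x-14:x+15:2].astype(int))
```

```text
t 20.9167 force in plate axes [-0.64  0.05  0.68] grip 58.04975867271423 0.29918781630836283
TCP in plate [ 0.94  0.01 78.04] tip83.1 [ 0.94  0.3  -5.06] angle 0.0035510148509306162 dq 0.0017848692805911143
mean force [-0.54  0.16  1.39] [0.4  0.42 0.56]
foot edge pred [281.76 210.84] [215 214 215 215 215 215 212 213 213 214 214 214 213 213 213 213 213 186
 115  84  84  84  83  83  83  84  84]
plate fit (array([603.89, -59.37,  47.58,   0.05,   0.18]), np.float64(0.02922720862471611), [116])
25 [306.32 227.08] [120 110  80  62  58 117 110  33  31  44 111 138 163 179 193]
40 [307.39 232.17] [ 69  83 108 105  65 102 115 112 111 110 120 172 193 196 195]
55 [308.43 237.14] [192 190 191 167  86 101 114 115 116 113 121 172 193 194 192]
65 [309.11 240.4 ] [190 189 188 153  91 106 112 115 114 113 132 183 193 192 192]
```

```bash
python3 -c "
from rig import *
print(finish_job())"
```

```text
the job is handed in; nothing more can be done
None
```

I handed the job in: the two-dot block is flat in its own well and released. The gauge is held square on the ringed cross, estimated within 2 mm of centre and pressed in about 5 mm with roughly 3 N; the judge's verdict was not shown.

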